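Load a vial cassette into a benchtop counter

TASK

Pull the counter's bottom-hinged door right down, stand the long cassette with its eight vials upright on the floor of the chamber inside, then push the door back up until it is fully shut. Keep the cassette upright all the way, and leave the short cassette and everything else on the bench where they are.

Things in the scene. Friction and masses are not known exactly. Their poses are not given: they have to be found in the camera images.
- counter: Fixed vial counter to the robot's right, cream, 300 mm wide, 200 mm high; rear housing x = 190 to 375 mm; in front of it a chamber behind a sloping dark door that faces the robot's left. Origin: on the bench (z = 0) below the middle of the door's hinge line. Axes: x level, from the hinge into the machine (door faces -x); y along the hinge line; z up.
- door (a joint): Door angle, rad. 0 = fully shut: the door leans 0.87 rad back from vertical, top edge towards the counter's +x. 0.87 = upright. 2.44 = fully down: level, pointing to the counter's -x (end stop). Stiff hinge (friction 1.0 N m): the door stays where it is left; moving it takes 1 to 7 N at the bar. May start up to 0.35 ajar.
- door_hinge (a point): Middle of the door's hinge line, 60 mm above the bench; the door turns about the counter's y axis through it. The dark panel is 290 mm wide, 16 mm thick, in the plane of hinge line and bar, and reaches 215 mm from the hinge. Shut, it clears the long cassette standing along the counter's y with its middle at counter x = 90 to 165 mm.
- door_bar (a point): Middle of the door's round steel pull bar: 16 mm thick, parallel to the hinge line and 280 mm from it, 57 mm clear of the panel's free edge, 154 mm between its end posts. Shut: 240 mm above the bench, 214 mm behind the hinge. Down: 60 mm above the bench, 280 mm in front. It can be pinched from above at any angle, fingers closing across it, and turns between them.
- chamber (a point): Good place for the middle of the cassette's underside, cassette along the counter's y: on the chamber floor (50 mm above the bench) at counter x = 110 mm, y = 0; not marked. Floor x = 10 to 190 mm, side walls at y = -120 and 120 mm (sloping with the door), back wall at x = 190 mm, 200 mm high. No roof: with the door down it is open above and in front.
- cassette: The long cassette, loose: beige block 160 mm long (its x), 34 mm wide (its y), 40 mm high, with a row of eight fixed vials with white caps, 18 mm wide, reaching 62 mm above its underside; 0.17 to 0.35 kg. On the bench to the robot's left, nearer or farther than the short one. Origin: centre of its underside, z up.
- short_cassette: The short cassette, to be left alone: same make, 86 mm long, 34 mm wide, four vials. Loose. Origin: centre of its underside.
- bottle: Bystander: amber bottle with a white cap, 64 mm across, 170 mm high. Loose. Origin: centre of its underside.
- beaker: Bystander: empty clear beaker, 72 mm across, 95 mm high. Loose. Origin: centre of its underside.
- jar: Bystander: white jar with a black lid, 72 mm across, 90 mm high. Loose. Origin: centre of its underside.
- marker: Bystander: black marker lying on the bench, 130 mm long (its x), 14 mm thick. Loose. Origin: centre of its underside.

How it is judged:
By the outcome, as a careful person would: the job done as asked, in the order asked, and still so for the second after the job is handed in, with the robot touching nothing.
It also fails if it takes over 72 s, if anything falls off the work surface, if the arm or the gripper's body presses on something with over 40 N, if the wrist force passes 120 N, or if a joint passes its speed limit or range.

ROBOT

A 6-joint arm with a two-finger parallel gripper is mounted at the origin on the work surface. World frame = base frame: x ahead of the robot, y to its left, z up, the work surface at z = 0. Lengths are in m, angles in degrees, forces in N, time in s.
With the tool pointing down it reaches from about 0.4 to 0.825 m from the base axis. Payload 7 kg.
Tool frame: the origin (TCP) lies between the finger pads; the fingertips stand 25 mm ahead of it and the grasp point (between the pads) lies 6 mm ahead of it; z points along the fingers, y is the line along which they close (so a half turn about z gives the same grasp; the last joint's range is limited). The gripper opens to 88 mm and grips with 3 to 60 N. Pads are 19 mm wide; open, the fingers measure 130 mm over their backs; the gripper's body (78 mm by 193 mm) begins 47 mm behind the grasp point.
Start: joints at [-50.701, 20.546, 0.682, 0, -70.136, -16.507], TCP at [0.261, -0.622, 0.252] pointing down, gripper open.
Joint ranges: [-176.03, 176.03], [-82.01, 121.73], [-58.28, 71.71], [-173.87, 95.51], [-174.79, -0.11], [-173.66, 173.66]. Speed limits (degrees/s): [136.94, 136.94, 172.46, 180, 180, 180].

INTERFACE

Orientations are given as [roll, pitch, yaw] about the fixed x, y, z axes, in that order (R = Rz(yaw) Ry(pitch) Rx(roll)).
In Python, from plant import ctrl gives the robot as it stands.
- The arm moves only by the tool drive_effector, called after "Call:" by a JSON object that holds its "method" and its "body". Schema: {"type":"object","properties":{"deltas":{"type":"array","items":{"type":"array","prefixItems":[{"type":"array","items":{"type":"number"},"minItems":3,"maxItems":3},{"type":"number"},{"type":"number"}],"minItems":3,"maxItems":3},"minItems":1,"maxItems":8},"only":{"type":"string"},"quiet":{"type":"boolean"},"lines":{"type":"string"}},"required":["deltas"],"additionalProperties":false}. deltas is a list of rows, 1 to 8 of them, each written [[dx, dy, dz], turn, opening]: dx, dy, dz in m, then a turn about the tool's z in degrees, then the finger opening in m; each row is the pose to reach, as a shift and turn from the pose commanded when the call began, along the tool's axes at that moment; what a row does not reach only later rows make up. A row lasts 1/8 s, in which the tool goes at most 0.0625 m and 10.7 degrees, less where a joint would pass 70% of its speed; a pose out of reach is approached as far as the arm can. The fingers move at their own pace and stop on an object; the grip force is fixed at half the most. Time passes only in rows, so rows that do not move let the fingers close. The tool returns the time, the measured TCP pose, the force, the opening and the grip force at its end. only (a regular expression) keeps the lines of the reply that match it, lines (a string "A,B") keeps lines A to B, and quiet returns only ok. Input that does not fit is refused with a message, and nothing moves.
- ctrl.get_obs(): the state, without advancing time (a new reading comes with each control period).
- ctrl.snapshot(name): name is "scene" or "top"; returns a dict with "frame" (384x512x3 uint8, red, green, blue), "z_map" (384x512 float32, m along the optical axis (not along the pixel's ray), 0 where there is no reading), "fovy" (degrees; the focal length in pixels is half the picture's height over the tangent of half this angle, whatever the lens; pixels are square), "cx", "cy" (the principal point, pixels), "R" (3x3) and "t" (3): a world point X has camera coordinates R X + t. Camera axes: x right, y down, z forward; pixel columns grow to the right and rows downward; lengths in m; the calibration is good to about 2 mm. A picture is of the moment at which its call begins.
- ctrl.close_job(): hands the job in; it is judged then, once.
The state is a dict: "clock": time; "joint_pos": joint angles; "qvel": joint speeds; "tau": joint torques, N m; "tool_pos": TCP position; "orientation": TCP orientation; "force": force on the tool from outside, world axes, zero at the start; "moment": the same for the moment, N m; "opening": finger opening in m; "gripper_force": force on a finger pad.
Only numpy, scipy, OpenCV 4.12 (cv2) and the standard library are available. Lean on these libraries where they do the work, as an engineer would, in place of code of your own. Each camera call takes 0.05 s, during which the arm holds its last target. There are 200 camera calls.

## Working session

There is one attempt and no reset: what is moved stays moved. The work goes in short steps, Python scripts to look and compute and a tool call to move; the robot and the scene stay as the last step left them, time stands still between calls to the robot, and variables do not carry over. Pictures are saved under pics/ and viewed, at most 10 in all, crops included, and the job is handed in when it is done.

```bash
ls; mkdir -p pics; python3 - <<'E'
from plant import ctrl
import cv2,numpy as np
o=ctrl.get_obs(); print({k:np.round(v,3) for k,v in o.items()})
for n in("scene","top"):
    s=ctrl.snapshot(n); cv2.imwrite(f"pics/{n}0.png",s["frame"][:,:,::-1]); np.savez(f"pics/{n}0.npz",**s)
    print(n,s["fovy"],s["cx"],s["cy"],s["R"].round(3),s["t"].round(3),(s["z_map"]>0).mean())
E
```

```text
pics
plant.py
{'clock': np.float64(0.0), 'joint_pos': array([-5.0701e+01,  2.0593e+01,  6.3500e-01, -2.0000e-02, -7.0133e+01,
       -1.6509e+01]), 'qvel': array([ 0.007,  0.034, -0.007, -0.098,  0.011, -0.098]), 'tau': array([ 2.0000e-03, -5.8272e+01,  2.9306e+01,  6.9970e+00,  7.0000e-03,
       -0.0000e+00]), 'tool_pos': array([ 0.261, -0.622,  0.251]), 'orientation': array([ 1.79907e+02, -8.00000e-03, -1.57217e+02]), 'force': array([ 0.38 , -0.098, -0.157]), 'moment': array([-0.032,  0.03 ,  0.045]), 'gripper_force': np.float64(0.0), 'opening': np.float64(0.088)}
scene 57.185596888522646 257.9533222237681 192.41220174124794 [[ 0.46   0.888  0.009]
 [ 0.589 -0.297 -0.752]
 [-0.665  0.351 -0.659]] [-0.277 -0.193  1.586] 0.9961140950520834
top 55.35439964991014 257.54843507411726 194.40143720025674 [[ 0.019 -1.    -0.019]
 [-0.983 -0.015 -0.18 ]
 [ 0.18   0.022 -0.983]] [0.048 0.551 1.051] 0.9960174560546875
```

View pics/scene0.png

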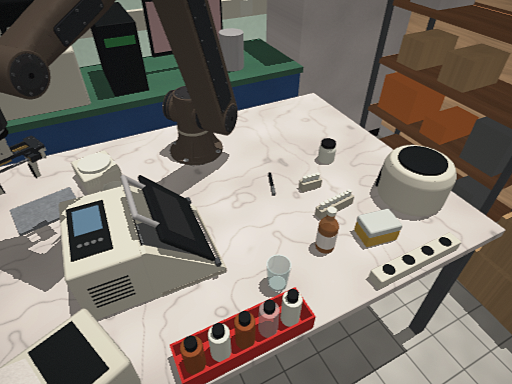

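View pics/top0.png

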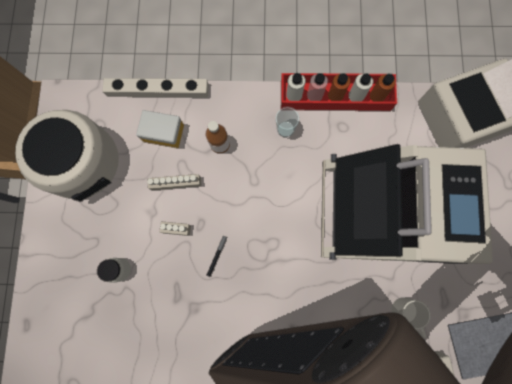

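The scene view shows the counter with the door nearly shut, its bar at about (135,200). In the top view the counter spans u 323–490, v 148–262, with the bar at about (420,200). The long cassette is at (174,182), the short one at (175,228), the bottle at (217,138) and the beaker at (287,123).

```bash
cat > h.py <<'E'
import numpy as np,cv2
from plant import ctrl
def load(n): return dict(np.load(f"pics/{n}.npz"))
def shot(n,tag):
    s=ctrl.snapshot(n); np.savez(f"pics/{n}{tag}.npz",**s); return s
def f(s): return s["frame"].shape[0]/2/np.tan(np.radians(float(s["fovy"]))/2)
def rays(s,uv):
    uv=np.atleast_2d(uv).astype(float); F=f(s)
    d=np.c_[(uv[:,0]-s["cx"])/F,(uv[:,1]-s["cy"])/F,np.ones(len(uv))]
    return -s["R"].T@s["t"], d@s["R"]
def plane(s,uv,z):
    c,d=rays(s,uv); return c+d*((z-c[2])/d[:,2])[:,None]
def cloud(s):
    h,w=s["z_map"].shape; v,u=np.mgrid[:h,:w]
    c,d=rays(s,np.c_[u.ravel(),v.ravel()]); return (c+d*s["z_map"].reshape(-1,1)).reshape(h,w,3)
def tri(sa,a,sb,b):
    c1,d1=rays(sa,a);c2,d2=rays(sb,b);out=[]
    for p,q in zip(d1,d2):
        k=np.linalg.lstsq(np.c_[p,-q],c2-c1,rcond=None)[0]; A,B=c1+p*k[0],c2+q*k[1]
        out.append(np.r_[(A+B)/2,np.linalg.norm(A-B)])
    return np.array(out)
E
python3 - <<'E'
from h import *
t=load("top0");s=load("scene0")
a=cv2.resize(t["frame"][140:270,315:495],None,fx=4,fy=4,interpolation=2)[:,:,::-1]
cv2.imwrite("pics/c1.png",a)
b=cv2.resize(s["frame"][165:310,55:225],None,fx=4,fy=4,interpolation=2)[:,:,::-1]
cv2.imwrite("pics/c2.png",b)
C=cloud(t)
for n,(u,v) in dict(bench=(270,300),bench2=(260,200),cassL=(174,182),short=(175,228),panel=(365,200),panel2=(365,170),panel3=(365,240),bar=(427,200),house=(445,220)).items(): print(n,C[v,u].round(4))
P=cloud(s)
# cassette caps in top: white-ish raised points
for nm,K in(("top",C),("scene",P)):
    m=(K[:,:,2]>.02)&(K[:,:,2]<.09)&(K[:,:,0]>.4)&(K[:,:,0]<.75)&(K[:,:,1]>.1)&(K[:,:,1]<.42)
    n,l,st,ce=cv2.connectedComponentsWithStats(m.astype(np.uint8))
    for i in range(1,n):
        if st[i,4]>60:
            p=K[l==i]; print(nm,st[i],ce[i].round(1),p.min(0).round(3),p.max(0).round(3)); r=cv2.minAreaRect(p[:,:2].astype(np.float32)*1000); print(r)
E
```

```text
bench [ 0.2393  0.0157 -0.0009]
bench2 [ 0.5424  0.051  -0.0031]
cassL [0.5843 0.3119 0.0534]
short [0.4444 0.2991 0.0595]
panel [ 0.5208 -0.2351  0.1528]
panel2 [ 0.6045 -0.2382  0.1519]
panel3 [ 0.4133 -0.2317  0.1519]
bar [ 0.5012 -0.345   0.2796]
house [ 0.4639 -0.4206  0.2034]
top [141 128  40  19 592] [161.  135.7] [0.706 0.31  0.02 ] [0.75  0.419 0.079]
((728.8047485351562, 364.9458923339844), (109.7778549194336, 44.009666442871094), 88.6015853881836)
top [208 134  22  18 152] [220.4 145.8] [0.689 0.152 0.021] [0.729 0.212 0.089]
((704.5445556640625, 177.6553955078125), (28.39002799987793, 63.62617111206055), 20.862001419067383)
top [147 174  54  16 618] [173.6 181.4] [0.567 0.238 0.02 ] [0.615 0.398 0.066]
((590.9964599609375, 318.90252685546875), (34.88274383544922, 160.26966857910156), 5.453649997711182)
top [159 222  31  14 337] [174.3 228.1] [0.427 0.265 0.021] [0.464 0.352 0.066]
((446.6429138183594, 308.7091369628906), (86.66435241699219, 34.11058044433594), 85.76751708984375)
scene [298 172  24  17 249] [309.7 180.4] [0.429 0.262 0.02 ] [0.469 0.348 0.066]
((449.4473571777344, 305.34991455078125), (85.59941864013672, 35.329307556152344), 83.8537368774414)
scene [315 189  39  28 443] [334.4 201.8] [0.581 0.234 0.02 ] [0.618 0.398 0.067]
((593.5872802734375, 315.89959716796875), (35.9128532409668, 162.35169982910156), 5.4655890464782715)
scene [354 209  35  26 317] [368.  218.5] [0.707 0.307 0.021] [0.75  0.42  0.078]
((734.8663940429688, 364.533447265625), (111.11617279052734, 43.55253601074219), 82.41452026367188)
scene [315 228  13  22 185] [320.9 239.9] [0.701 0.148 0.021] [0.75  0.169 0.09 ]
((726.643310546875, 155.9189910888672), (49.48854064941406, 17.612443923950195), 10.773428916931152)
```

View pics/c1.png

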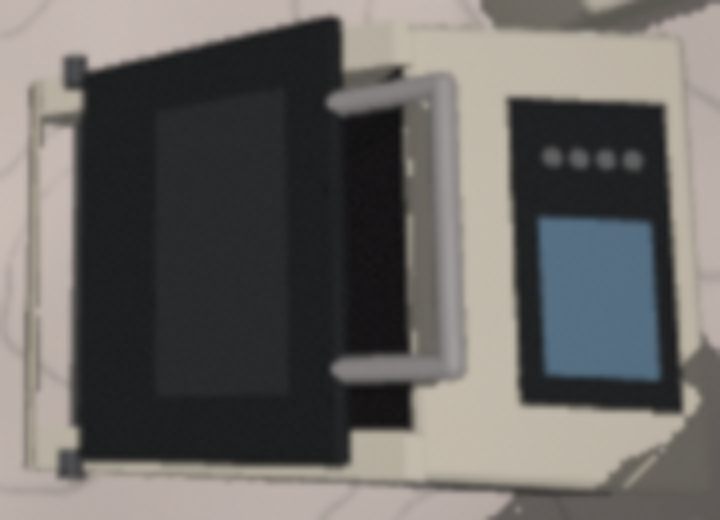

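View pics/c2.png

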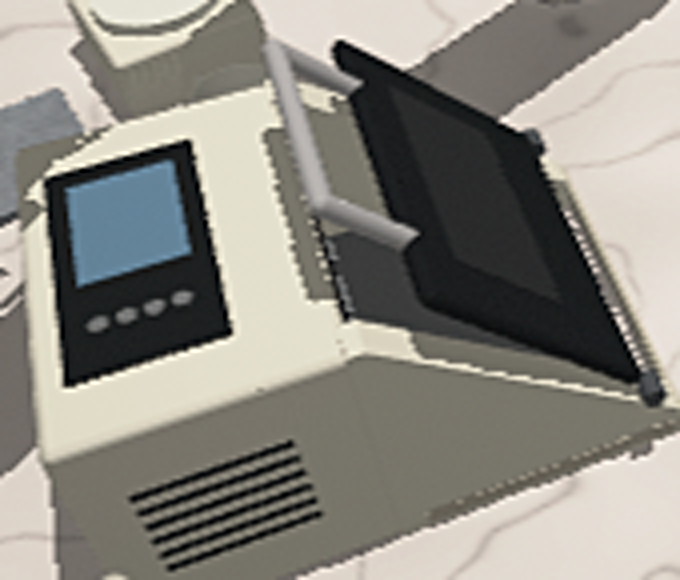

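The crops show the bar at top-view px (427.5,161)–(428,232) and scene px (124,176)–(134.5,216). The hinge knobs are at top px (333.7,157.5) and (332.5,255.7), and the door is ajar.

```bash
python3 - <<'E'
from h import *
t=load("top0");s=load("scene0")
print("bar",tri(t,[(427.7,161),(428,232)],s,[(134.5,215.8),(123.8,176.3)]).round(4))
print("hinge",tri(t,[(333.7,157.5),(332.5,255.7)],s,[(217.5,261.2),(188.8,200.7)]).round(4))
for nm,S in(("top",t),("scene",s)):
    K=cloud(S)
    m=(K[:,:,2]>.245)&(K[:,:,2]<.33)&(K[:,:,0]>.35)&(K[:,:,0]<.65)&(K[:,:,1]<-.25)&(K[:,:,1]>-.45)
    g=S["frame"].astype(int); m&=(g.min(2)>80)
    p=K[m]; print(nm,len(p),p.min(0).round(3),p.max(0).round(3))
    vx,vy,x0,y0=cv2.fitLine(p[:,:2].astype(np.float32),cv2.DIST_HUBER,0,.01,.01).ravel(); print("line",vx,vy,x0,y0)
    for lo in(.26,.27,.28,.285): q=p[p[:,2]>lo]; print(lo,len(q),q.mean(0).round(4) if len(q) else '')
    # panel plane
    m=(g.max(2)<75)&(K[:,:,2]>.08)&(K[:,:,2]<.24)&(K[:,:,1]>-.29)&(K[:,:,1]<-.15)&(K[:,:,0]>.4)&(K[:,:,0]<.62)
    p=K[m]; c=np.median(p,0); q=p[np.abs(p[:,1]-c[1])<.2]; 
    for _ in range(3):
        c=q.mean(0); n=np.linalg.svd(q-c,full_matrices=False)[2][2]; q=p[np.abs((p-c)@n)<.006]
    print("panel",len(q),c.round(4),n.round(4))
    # housing walls: side edges at x extremes, top surface
    m=(K[:,:,2]>.19)&(K[:,:,2]<.21)&(K[:,:,1]<-.33)&(K[:,:,1]>-.6)&(K[:,:,0]>.3)&(K[:,:,0]<.7)
    q=K[m]; print("house",len(q),np.median(q[:,2]),cv2.minAreaRect(q[:,:2].astype(np.float32)))
E
```

```text
bar [[ 0.5981 -0.3528  0.2739  0.0047]
 [ 0.427  -0.3431  0.2749  0.0026]]
hinge [[ 0.6657 -0.1699  0.0612  0.0015]
 [ 0.3732 -0.1596  0.0603  0.0045]]
top 734 [ 0.422 -0.356  0.245] [ 0.606 -0.307  0.284]
line 0.99944293 -0.033373687 0.5295773 -0.34351096
0.26 641 [ 0.5115 -0.3431  0.2759]
0.27 562 [ 0.511  -0.3445  0.2774]
0.28 87 [ 0.5092 -0.346   0.281 ]
0.285 0 
panel 4613 [ 0.5063 -0.2351  0.1544] [-0.0218 -0.7629 -0.6462]
house 7903 0.19996414365199067 ((0.510735809803009, -0.437455415725708), (0.20432810485363007, 0.3004666268825531), 88.45530700683594)
scene 424 [ 0.427 -0.359  0.245] [ 0.61  -0.312  0.285]
line 0.99919444 -0.040129926 0.4852273 -0.34237117
0.26 346 [ 0.5286 -0.347   0.2774]
0.27 302 [ 0.5272 -0.3484  0.2793]
0.28 148 [ 0.5194 -0.3487  0.2815]
0.285 0 
panel 1651 [ 0.5175 -0.2353  0.1545] [0.023  0.7644 0.6444]
house 5856 0.20158333670170592 ((0.5118038058280945, -0.43794429302215576), (0.2071668803691864, 0.30247610807418823), 88.24034118652344)
```

```bash
cat >> h.py <<'E'
from scipy.spatial.transform import Rotation as Rn
H=np.array([.519,-.165,.060]); YAW=-1.7
CX=np.array([-.0297,-.99956,0]); CY=np.array([.99956,-.0297,0])
def delta(target,yaw=None):
    o=ctrl.get_obs(); r=Rn.from_euler("xyz",o["orientation"],degrees=True)
    d=r.inv().apply(np.array(target)-o["tool_pos"])
    print("tool delta",d.round(4),"turn",None if yaw is None else round((o["orientation"][2]-yaw+180)%360-180,2), "| pos",o["tool_pos"].round(4),"yaw",o["orientation"][2].round(2),"q",o["joint_pos"].round(1),"F",o["force"].round(1),"open",o["opening"].round(4),"t",o["clock"].round(2))
E
```

Call:
{"method": "drive_effector", "body": {"deltas": [[[0,0,-0.06],0,0.07],[[0,0,-0.12],0,0.07],[[-0.34,0.158,-0.13],24.5,0.07],[[-0.34,0.158,-0.13],24.5,0.07],[[-0.34,0.158,-0.13],24.5,0.07],[[-0.34,0.158,-0.13],24.5,0.07],[[-0.34,0.158,-0.13],24.5,0.07],[[-0.34,0.158,-0.13],24.5,0.07]]}}

```text
clock: 1.1
tool_pos: [0.511, -0.3471, 0.3813]
orientation: [180.0, -0.0, 178.3]
force: [1.2, -0.5, -0.1]
opening: 0.0697
gripper_force: 0.0Traceback (most recent call last):
```

```bash
python3 - <<'E'
from h import *
delta([.5136,-.345,.280],178.3)
s=shot("scene",1);t=shot("top",1)
cv2.imwrite("pics/both1.png",cv2.resize(np.hstack([s["frame"][60:320,0:300],t["frame"][100:360,212:512]]),(800,347))[:,:,::-1])
E
```

```text
  File "<stdin>", line 2, in <module>
  File "h.py", line 28, in delta
    print("tool delta",d.round(4),"turn",None if yaw is None else round((o["orientation"][2]-yaw+180)%360-180,2), "| pos",o["tool_pos"].round(4),"yaw",o["orientation"][2].round(2),"q",o["joint_pos"].round(1),"F",o["force"].round(1),"open",o["opening"].round(4),"t",o["clock"].round(2))
                                                                                                                                                                                                                                               ^^^^^^^^^^^^^^^^^^
AttributeError: 'float' object has no attribute 'round'
```

```bash
sed -i 's/o\["clock"\].round(2)/round(float(o["clock"]),2)/' h.py
python3 - <<'E'
from h import *
delta([.5136,-.345,.280],178.3)
s=shot("scene",1);t=shot("top",1)
cv2.imwrite("pics/both1.png",cv2.resize(np.hstack([s["frame"][60:320,0:300],t["frame"][100:360,212:512]]),(800,347))[:,:,::-1])
E
```

```text
Traceback (most recent call last):
  File "h.py", line 28, in delta
    print("tool delta",d.round(4),"turn",None if yaw is None else round((o["orientation"][2]-yaw+180)%360-180,2), "| pos",o["tool_pos"].round(4),"yaw",o["orientation"][2].round(2),"q",o["joint_pos"].round(1),"F",o["force"].round(1),"open",o["opening"].round(4),"t",round(float(o["clock"]),2))
                                                                                                                                                                                                                                               ^^^^^^^^^^^^^^^^^^
AttributeError: 'float' object has no attribute 'round'
```

```bash
sed -i 's/o\["opening"\].round(4)/round(float(o["opening"]),4)/' h.py
python3 - <<'E'
from h import *
delta([.5136,-.345,.280],178.3)
s=shot("scene",1);t=shot("top",1)
cv2.imwrite("pics/both1.png",cv2.resize(np.hstack([s["frame"][60:320,0:300],t["frame"][100:360,212:512]]),(800,347))[:,:,::-1])
E
```

```text
tool delta [-0.0025  0.0021  0.1013] turn -0.0 | pos [ 0.511  -0.3471  0.3813] yaw 178.3 q [-16.1  12.2   5.7  -0.  -83.5 -75.6] F [ 1.2 -0.5 -0.1] open 0.0697 t 1.1
```

View pics/both1.png

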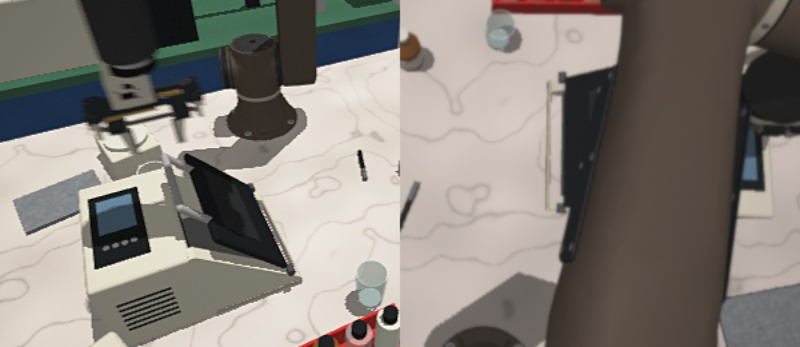

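The left half shows the gripper above the bar, with its wide body (193 mm) lying along the closing direction. The arm hides the bar from the top camera. I'll descend and pinch the bar.

Call:
{"method": "drive_effector", "body": {"deltas": [[[-0.002,0.002,0.05],0,0.07],[[-0.002,0.002,0.1],0,0.07],[[-0.002,0.002,0.101],0,0.07],[[-0.002,0.002,0.101],0,0.01],[[-0.002,0.002,0.101],0,0.01],[[-0.002,0.002,0.101],0,0.01],[[-0.002,0.002,0.101],0,0.01],[[-0.002,0.002,0.101],0,0.01]]}}

```text
clock: 2.2
tool_pos: [0.5121, -0.347, 0.2807]
orientation: [-180.0, 0.0, 178.3]
force: [0.2, 0.2, -0.4]
opening: 0.0254
gripper_force: 0.0
```

```bash
python3 - <<'E'
from h import *
delta([.5136,-.345,.280],178.3)
o=ctrl.get_obs(); g=o["tool_pos"]-[0,0,.006]; r=g-H; r2=np.array([r@CX,r[2]]);print(r2,np.hypot(*r2))
a0=np.arctan2(r2[0],r2[1]); print("lean",a0)
# relative bar path (tool y = -CX, tool z=-up)
for a in np.linspace(a0,-np.pi/2-.01,17): p=.28*np.array([np.sin(a),np.cos(a)])-.28*np.array([np.sin(a0),np.cos(a0)]); print(round(a,3),"dy",round(-p[0],3),"dz",round(-p[1],3))
E
```

```text
tool delta [-0.0014  0.002   0.0007] turn -0.01 | pos [ 0.5121 -0.347   0.2807] yaw 178.29 q [-16.1  14.3  -4.3   0.  -71.4 -75.7] F [ 0.2  0.2 -0.4] open 0.0254 t 2.2
[0.18212231 0.2146972 ] 0.2815376098723738
lean 0.7034918785894368
0.703 dy -0.0 dz -0.0
0.561 dy 0.032 dz -0.024
0.418 dy 0.067 dz -0.042
0.275 dy 0.105 dz -0.056
0.132 dy 0.144 dz -0.064
-0.01 dy 0.184 dz -0.066
-0.153 dy 0.224 dz -0.063
-0.296 dy 0.263 dz -0.054
-0.439 dy 0.3 dz -0.04
-0.581 dy 0.335 dz -0.02
-0.724 dy 0.367 dz 0.004
-0.867 dy 0.395 dz 0.032
-1.01 dy 0.418 dz 0.065
-1.152 dy 0.437 dz 0.1
-1.295 dy 0.451 dz 0.137
-1.438 dy 0.459 dz 0.176
-1.581 dy 0.461 dz 0.216
```

Call:
{"method": "drive_effector", "body": {"deltas": [[[0,0,0],0,0.005],[[0,0,0],0,0.005],[[0,0,0],0,0.005],[[0.001,0.032,-0.024],0,0.005],[[0.001,0.067,-0.042],0,0.005],[[0,0.105,-0.056],0,0.005],[[0,0.144,-0.064],0,0.005],[[0,0.144,-0.064],0,0.005]]}}

```text
clock: 3.2
tool_pos: [0.517, -0.2018, 0.3476]
orientation: [-179.9, 0.3, 178.4]
force: [-4.1, 1.8, 12.9]
opening: 0.0149
gripper_force: 30.0
```

```bash
python3 - <<'E'
from h import *
o=ctrl.get_obs(); g=o["tool_pos"]-[0,0,.006]; r=g-H; r2=np.array([r@CX,r[2]]);print(r2,np.hypot(*r2))
a0=np.arctan2(r2[0],r2[1]); print("lean",a0)
E
```

```text
[0.03683125 0.28159231] 0.28399079039628555
lean 0.13005804193928164
```

Call:
{"method": "drive_effector", "body": {"deltas": [[[0,0.04,-0.002],0,0.005],[[0,0.08,0.001],0,0.005],[[0,0.119,0.010],0,0.005],[[0,0.156,0.024],0,0.005],[[0,0.191,0.044],0,0.005],[[0,0.223,0.068],0,0.005],[[0,0.251,0.096],0,0.005],[[0,0.251,0.096],0,0.005]]}}

```text
clock: 4.2
tool_pos: [0.5247, 0.0502, 0.2468]
orientation: [179.9, 0.0, 178.4]
force: [5.7, 1.8, -4.4]
opening: 0.0153
gripper_force: 30.0
```

```bash
python3 - <<'E'
from h import *
o=ctrl.get_obs(); g=o["tool_pos"]-[0,0,.006]; r=g-H; r2=np.array([r@CX,r[2]]);print(r2,np.hypot(*r2))
a0=np.arctan2(r2[0],r2[1]); print("lean",a0)
E
```

```text
[-0.21523009  0.18077825] 0.28107786321600725
lean -0.8721774326001006
```

Call:
{"method": "drive_effector", "body": {"deltas": [[[0,0.023,0.033],0,0.005],[[0,0.042,0.068],0,0.005],[[0,0.056,0.105],0,0.005],[[0,0.064,0.144],0,0.005],[[0,0.066,0.181],0,0.005],[[0,0.066,0.184],0,0.005],[[0,0.066,0.184],0,0.005],[[0,0.066,0.184],0,0.005]]}}

```text
clock: 5.2
tool_pos: [0.5263, 0.1145, 0.0647]
orientation: [179.9, 0.1, 178.3]
force: [2.8, 5.7, -6.1]
opening: 0.0154
gripper_force: 30.0
```

```bash
python3 - <<'E'
from h import *
o=ctrl.get_obs(); g=o["tool_pos"]-[0,0,.006]; r=g-H; r2=np.array([r@CX,r[2]]);print(r2,np.hypot(*r2),o["force"])
a0=np.arctan2(r2[0],r2[1]); print("lean",a0)
E
```

```text
[-0.27955875 -0.00125875] 0.2795615823334128 [ 2.84674338  5.7308232  -6.11004411]
lean -1.575298917089616
```

Call:
{"method": "drive_effector", "body": {"deltas": [[[0,0,0],0,0.045],[[0,0,0],0,0.045],[[0,0,0],0,0.045],[[0,0,-0.06],0,0.06],[[0,0,-0.12],0,0.07],[[0,0.03,-0.18],-10,0.07],[[-0.02,0.09,-0.2],-20,0.07],[[-0.04,0.15,-0.2],-30,0.07]]}}

```text
clock: 6.2
tool_pos: [0.5688, 0.257, 0.2679]
orientation: [180.0, 0.3, -151.4]
force: [1.5, -0.6, 0.2]
opening: 0.0702
gripper_force: 0.0
```

Call:
{"method": "drive_effector", "body": {"deltas": [[[-0.02,0.054,0],-10,0.07],[[-0.02,0.054,0],-20,0.07],[[-0.02,0.054,0],-30,0.07],[[-0.02,0.054,0],-40,0.07],[[-0.02,0.054,0],-50,0.07],[[-0.02,0.054,0],-60,0.07],[[-0.02,0.054,0],-67,0.07],[[-0.02,0.054,0],-67,0.07]]}}

```text
clock: 7.2
tool_pos: [0.5596, 0.3124, 0.2642]
orientation: [180.0, -0.0, -84.8]
force: [-0.1, 0.7, 0.3]
opening: 0.0703
gripper_force: 0.0
```

```bash
python3 - <<'E'
from h import *
delta([.592,.3175,.034],-84.55)
s=shot("scene",2);t=shot("top",2)
cv2.imwrite("pics/both2.png",cv2.resize(np.hstack([s["frame"][60:320,60:360],t["frame"][60:320,100:400]]),(800,347))[:,:,::-1])
for nm,S in(("top",t),("scene",s)):
    K=cloud(S)
    q=(K-H); cx=q@CX; cy=q@CY; z=K[:,:,2]
    for nn,a,b in(("panel",-.2,-.03),("bar",-.29,-.27)):
        m=(cx>a)&(cx<b)&(abs(cy)<.07)&(z>.03)&(z<.1); print(nm,nn,m.sum(),np.median(z[m]) if m.any() else 0)
    m=(cx>-.3)&(cx<-.25)&(abs(cy)<.06)&(z>.05)&(z<.1);print("barx",cx[m].mean(),m.sum())
    m=(cx>.04)&(cx<.16)&(abs(cy)<.1)&(z<.15)&(z>.02); print("floor z",np.median(z[m]),m.sum())
    m=(K[:,:,2]>.02)&(K[:,:,2]<.09)&(K[:,:,0]>.55)&(K[:,:,0]<.64)&(K[:,:,1]>.2)&(K[:,:,1]<.42)
    p=K[m]; print(cv2.minAreaRect(p[:,:2].astype(np.float32)*1000) if len(p)>50 else len(p))
E
```

```text
tool delta [-0.0022 -0.0328  0.2301] turn -0.22 | pos [0.5596 0.3124 0.2642] yaw -84.77 q [ 46.6  17.   -2.8  -0.  -70.2 -41.3] F [-0.1  0.7  0.3] open 0.0703 t 7.2
top panel 2702 0.0674953128282213
top bar 252 0.06691352988469335
barx -0.27907865015068267 215
floor z 0.04887581052885226 2685
((590.9219360351562, 317.93670654296875), (35.62811279296875, 157.40029907226562), 6.46960973739624)
scene panel 1523 0.06934732351679973
scene bar 133 0.06834827816266886
barx -0.2751392352453791 121
floor z 0.05090638580585238 1275
((594.373291015625, 316.70831298828125), (33.795082092285156, 161.73565673828125), 5.571601867675781)
```

View pics/both2.png

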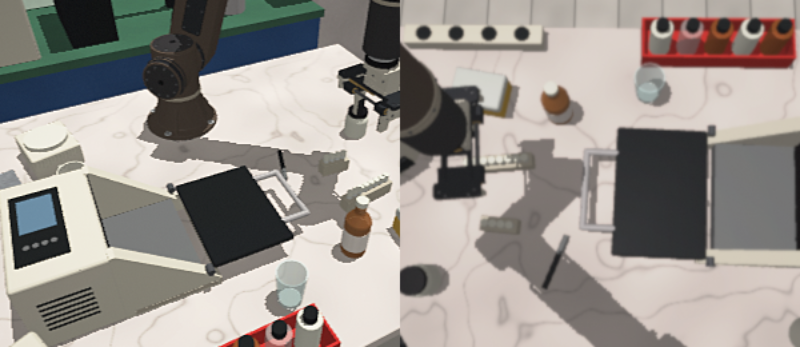

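The door is level: the panel top is at z 0.068, which is the end stop, and the chamber floor measures 0.050. The gripper hangs above the cassette (right half, (460,140)). I'll measure the gripper body from this depth data.

```bash
python3 - <<'E'
from h import *
o=ctrl.get_obs();r=Rn.from_euler("xyz",o["orientation"],degrees=True)
Q=np.vstack([r.inv().apply(cloud(load(n)).reshape(-1,3)-o["tool_pos"]) for n in("scene2","top2")])
for a in range(-20,20,1):
    a=a*.01; m=(Q[:,2]>a)&(Q[:,2]<=a+.01)&(abs(Q[:,0])<.12)&(abs(Q[:,1])<.14)
    q=Q[m]
    if len(q): print(round(a,2),len(q),"x",q[:,0].min().round(3),q[:,0].max().round(3),"y",np.percentile(q[:,1],[0,2,98,100]).round(3))
E
```

```text
-0.2 200 x -0.021 0.049 y [-0.047 -0.045  0.048  0.048]
-0.19 203 x -0.026 0.049 y [-0.046 -0.045  0.047  0.048]
-0.18 195 x -0.021 0.048 y [-0.047 -0.045  0.047  0.048]
-0.17 41 x -0.023 0.048 y [-0.044 -0.044  0.046  0.047]
-0.16 96 x -0.024 0.04 y [-0.039 -0.035  0.024  0.027]
-0.15 236 x -0.036 0.044 y [-0.052 -0.049  0.032  0.038]
-0.14 187 x -0.036 0.042 y [-0.051 -0.05   0.019  0.034]
-0.13 44 x -0.021 0.039 y [-0.051 -0.051  0.013  0.014]
-0.12 78 x -0.019 0.026 y [-0.052 -0.05   0.017  0.019]
-0.11 101 x -0.017 0.03 y [-0.051 -0.051  0.019  0.019]
-0.1 99 x -0.021 0.031 y [-0.05  -0.05   0.018  0.019]
-0.09 1318 x -0.04 0.044 y [-0.098 -0.094  0.097  0.098]
-0.08 343 x -0.038 0.043 y [-0.097 -0.096  0.098  0.099]
-0.07 557 x -0.037 0.043 y [-0.094 -0.094  0.085  0.096]
-0.06 356 x -0.037 0.043 y [-0.09  -0.088  0.085  0.09 ]
-0.05 114 x -0.035 0.041 y [-0.09  -0.088  0.09   0.09 ]
-0.04 14 x -0.011 0.016 y [-0.058 -0.033  0.055  0.057]
-0.03 31 x -0.003 0.014 y [-0.055 -0.055  0.053  0.054]
-0.02 42 x -0.008 0.016 y [-0.054 -0.053  0.052  0.053]
-0.01 45 x -0.008 0.015 y [-0.054 -0.053  0.049  0.05 ]
0.0 39 x -0.009 0.016 y [-0.052 -0.051  0.048  0.048]
0.01 45 x -0.008 0.016 y [-0.053 -0.051  0.05   0.053]
0.02 11 x -0.007 0.013 y [-0.05  -0.049  0.043  0.045]
0.15 3 x 0.117 0.119 y [-0.137 -0.136 -0.131 -0.131]
0.16 1 x 0.118 0.118 y [-0.13 -0.13 -0.13 -0.13]
0.17 2 x 0.114 0.119 y [-0.136 -0.136 -0.129 -0.129]
0.18 1 x 0.115 0.115 y [-0.134 -0.134 -0.134 -0.134]
0.19 36 x -0.073 0.12 y [-0.13  -0.128  0.116  0.118]
```

The body is ±97 mm along the closing direction, so at counter x = 110 mm it would hit the back wall. I'll set the cassette down at about x = 84 mm, then slide it in with closed fingers. First the pick-up.

Call:
{"method": "drive_effector", "body": {"deltas": [[[-0.002,-0.033,0.05],0,0.07],[[-0.002,-0.033,0.11],0,0.07],[[-0.002,-0.033,0.17],0,0.07],[[-0.002,-0.033,0.21],0,0.07],[[-0.002,-0.033,0.23],0,0.07],[[-0.002,-0.033,0.23],0,0.07],[[-0.002,-0.033,0.23],0,0.02],[[-0.002,-0.033,0.23],0,0.02]]}}

```text
clock: 8.3
tool_pos: [0.5932, 0.3183, 0.0358]
orientation: [-179.9, 0.1, -84.7]
force: [-0.5, 0.6, 0.1]
opening: 0.0555
gripper_force: 0.0
```

Call:
{"method": "drive_effector", "body": {"deltas": [[[0,0,0],0,0.02],[[0,0,0],0,0.02],[[0,0,0],0,0.02],[[0,0,0],0,0.02],[[0,0,-0.03],0,0.02],[[0,0,-0.08],0,0.02],[[0,0,-0.14],0,0.02],[[0,0,-0.2],0,0.02]]}}

```text
clock: 9.3
tool_pos: [0.5919, 0.3174, 0.235]
orientation: [179.9, -0.0, -84.7]
force: [1.0, 0.6, -1.9]
opening: 0.034
gripper_force: 30.0
```

Call:
{"method": "drive_effector", "body": {"deltas": [[[0,0,-0.01],0,0.02],[[0,0,-0.01],0,0.02]]}}

```text
clock: 9.55
tool_pos: [0.5921, 0.3177, 0.244]
orientation: [180.0, 0.0, -84.7]
force: [-0.9, -0.6, -3.0]
opening: 0.0339
gripper_force: 30.0
```

```bash
python3 - <<'E'
from h import *
T=H+CX*.084; delta([T[0],T[1],.27],178.3)
s=shot("scene",3);t=shot("top",3)
cv2.imwrite("pics/both3.png",cv2.resize(np.hstack([s["frame"][60:260,230:430],t["frame"][60:260,80:280]]),(800,400))[:,:,::-1])
o=ctrl.get_obs();r=Rn.from_euler("xyz",o["orientation"],degrees=True)
for n,S in (("scene",s),("top",t)):
    Q=r.inv().apply(cloud(S).reshape(-1,3)-o["tool_pos"])
    m=(abs(Q[:,0])<.12)&(abs(Q[:,1])<.03)&(Q[:,2]<.06)&(Q[:,2]>-.02)&(abs(Q[:,0])>.02); q=Q[m]
    print(n,len(q),np.percentile(q,[1,50,99],axis=0).round(3)); print(cv2.minAreaRect(q[:,:2].astype(np.float32)*1000))
    w=q[np.abs(q[:,2]-q[:,2].min())<.008]; 
    if len(w)>10: print("tilt z vs x",np.polyfit(w[:,0],w[:,2],1))
E
```

```text
tool delta [ 0.5573  0.1274 -0.0264] turn 96.97 | pos [0.5921 0.3177 0.244 ] yaw -84.73 q [ 44.8  20.5  -0.3  -0.  -69.1 -39.5] F [-0.9 -0.6 -3. ] open 0.0339 t 9.55
scene 297 [[-0.04  -0.019 -0.019]
 [ 0.062 -0.014  0.003]
 [ 0.081  0.013  0.03 ]]
((23.660572052001953, -14.342941284179688), (124.97537231445312, 33.74811553955078), 15.06435775756836)
tilt z vs x [-0.0112801  -0.01547546]
top 348 [[-0.08  -0.015 -0.02 ]
 [ 0.05   0.012 -0.004]
 [ 0.078  0.019  0.03 ]]
((-1.02972412109375, 2.745725631713867), (35.18317794799805, 159.40565490722656), 88.63951873779297)
tilt z vs x [-0.00714998 -0.01735786]
```

View pics/both3.png

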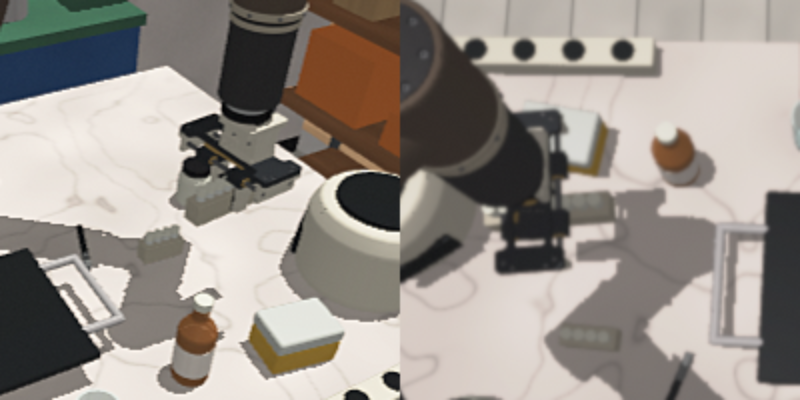

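The cassette is held level and centred (scene crop (215,205), top crop (560,208)). Next I carry it above the chamber.

Call:
{"method": "drive_effector", "body": {"deltas": [[[0.03,0.01,-0.027],10,0.02],[[0.08,0.02,-0.027],20,0.02],[[0.135,0.033,-0.027],30,0.02],[[0.19,0.046,-0.027],40,0.02],[[0.245,0.058,-0.027],50,0.02],[[0.3,0.07,-0.027],60,0.02],[[0.355,0.083,-0.027],70,0.02],[[0.41,0.095,-0.027],80,0.02]]}}

```text
clock: 10.65
tool_pos: [0.5344, -0.101, 0.2691]
orientation: [180.0, -0.2, -165.0]
force: [1.0, 0.3, -2.2]
opening: 0.034
gripper_force: 30.0
```

```bash
python3 - <<'E'
from h import *
T=H+CX*.084; delta([T[0],T[1],.27],178.3)
E
```

```text
tool delta [ 0.0555 -0.1384 -0.0008] turn 16.67 | pos [ 0.5344 -0.101   0.2691] yaw -165.03 q [  9.9   7.6 -14.3  -0.  -68.3 -85. ] F [ 1.   0.3 -2.2] open 0.034 t 10.65
```

Call:
{"method": "drive_effector", "body": {"deltas": [[[0.018,-0.046,0],8,0.02],[[0.037,-0.092,0],16.7,0.02],[[0.055,-0.138,0],16.7,0.02],[[0.055,-0.138,0],16.7,0.02],[[0.055,-0.138,0],16.7,0.02]]}}

```text
clock: 11.28
tool_pos: [0.5183, -0.2469, 0.2693]
orientation: [180.0, -0.2, 178.5]
force: [0.0, 0.1, -2.0]
opening: 0.0336
gripper_force: 30.0
```

```bash
python3 - <<'E'
from h import *
T=H+CX*.084; delta([T[0],T[1],.086],178.3)
s=shot("scene",4);t=shot("top",4)
o=ctrl.get_obs()
K=cloud(s);q=K-H;cx=q@CX;cy=q@CY
m=(abs(cy)<.13)&(cx>.03)&(cx<.14)&(K[:,:,2]>.225)&(K[:,:,2]<.28)&(abs(q@CY)>.025);p=np.c_[cx[m],cy[m],K[:,:,2][m]];print(len(p),np.percentile(p,[1,50,99],axis=0).round(3))
m=(abs(cy)<.12)&(cx>.165)&(cx<.23)&(K[:,:,2]>.06)&(K[:,:,2]<.18);print("backwall cx",np.percentile(cx[m],[5,50,95]),m.sum())
EE=0
E
```

```text
tool delta [ 0.0012 -0.0022  0.1833] turn 0.23 | pos [ 0.5183 -0.2469  0.2693] yaw 178.53 q [ -6.   10.6 -10.7  -0.  -69.  -85.5] F [ 0.   0.1 -2. ] open 0.0336 t 11.28
279 [[ 0.066 -0.05   0.237]
 [ 0.088  0.08   0.271]
 [ 0.1    0.084  0.278]]
backwall cx [0.16639411 0.17975164 0.18981901] 143
```

Call:
{"method": "drive_effector", "body": {"deltas": [[[0.001,-0.001,0.05],0,0.02],[[0.001,-0.001,0.1],0,0.02],[[0.001,-0.001,0.14],0,0.02],[[0.001,-0.001,0.165],0,0.02],[[0.001,-0.001,0.178],0,0.02],[[0.001,-0.001,0.182],0,0.02],[[0.001,-0.001,0.184],0,0.02],[[0.001,-0.001,0.184],0,0.02]]}}

```text
clock: 12.38
tool_pos: [0.5185, -0.2479, 0.088]
orientation: [-180.0, 0.1, 178.6]
force: [-0.3, 0.2, -2.2]
opening: 0.0337
gripper_force: 30.0
```

Call:
{"method": "drive_effector", "body": {"deltas": [[[0,0,0.001],0,0.02],[[0,0,0.002],0,0.02],[[0,0,0.003],0,0.02],[[0,0,0.003],0,0.02]]}}

```text
clock: 12.88
tool_pos: [0.5181, -0.248, 0.0847]
orientation: [-180.0, 0.0, 178.6]
force: [-3.8, 1.6, 5.4]
opening: 0.0341
gripper_force: 30.0
```

Call:
{"method": "drive_effector", "body": {"deltas": [[[0,0,0],0,0.05],[[0,0,0],0,0.05],[[0,0,-0.03],0,0.05],[[0,0,-0.08],0,0.05],[[0,0,-0.09],0,0.0],[[0,0.05,-0.09],0,0.0],[[0,0.05,-0.09],0,0.0],[[0,0.05,-0.09],0,0.0]]}}

```text
clock: 13.88
tool_pos: [0.5192, -0.1978, 0.1739]
orientation: [-180.0, -0.0, 178.6]
force: [0.1, 0.4, 0.4]
opening: 0.0155
gripper_force: 0.0
```

```bash
python3 - <<'E'
from h import *
delta(H+CX*.036+[0,0,.026],178.3)
s=shot("scene",5)
K=cloud(s);q=K-H;cx=q@CX;cy=q@CY;z=K[:,:,2]
m=(abs(cy)<.11)&(cx>.03)&(cx<.17)&(z>.065)&(z<.13);p=np.c_[cx[m],cy[m],z[m]];print(len(p),np.percentile(p,[1,50,99],axis=0).round(3));print(cv2.minAreaRect(p[:,:2].astype(np.float32)*1000))
E
```

```text
tool delta [ 0.0012 -0.0032  0.0879] turn 0.35 | pos [ 0.5192 -0.1978  0.1739] yaw 178.65 q [ -0.7  13.1 -20.7   0.  -56.2 -90.7] F [0.1 0.4 0.4] open 0.0155 t 13.88
500 [[ 0.068 -0.072  0.069]
 [ 0.087  0.022  0.092]
 [ 0.102  0.083  0.115]]
((84.43282318115234, 3.9712600708007812), (34.57186508178711, 162.18405151367188), 0.4182010293006897)
```

Call:
{"method": "drive_effector", "body": {"deltas": [[[-0.001,0,0.04],0,0.0],[[-0.001,0,0.075],0,0.0],[[-0.001,0,0.087],0,0.0],[[-0.001,0,0.087],0,0.0],[[-0.001,-0.008,0.087],0,0.0],[[-0.001,-0.013,0.087],0,0.0],[[-0.001,-0.018,0.087],0,0.0],[[-0.001,-0.023,0.087],0,0.0]]}}

```text
clock: 14.92
tool_pos: [0.5201, -0.2212, 0.0878]
orientation: [180.0, 0.1, 178.6]
force: [0.4, 3.1, 1.8]
opening: 0.0003
gripper_force: 1.2
```

Call:
{"method": "drive_effector", "body": {"deltas": [[[0,-0.004,0],0,0.0],[[0,-0.008,0],0,0.0],[[0,-0.011,0],0,0.0],[[0,-0.014,0],0,0.0],[[0,-0.014,0],0,0.0],[[0,0,0],0,0],[[0,0.004,-0.03],0,0],[[0,0.004,-0.09],0,0]]}}

```text
clock: 15.92
tool_pos: [0.518, -0.2157, 0.1756]
orientation: [180.0, -0.4, 178.6]
force: [1.5, -0.3, 0.6]
opening: 0.0005
gripper_force: 0.0
```

```bash
python3 - <<'E'
from h import *
delta(H+CX*.070+[0,0,.026],178.3)
s=shot("scene",6)
K=cloud(s);q=K-H;cx=q@CX;cy=q@CY;z=K[:,:,2]
m=(abs(cy)<.11)&(cx>.03)&(cx<.175)&(z>.065)&(z<.13);p=np.c_[cx[m],cy[m],z[m]];print(len(p),np.percentile(p,[1,50,99],axis=0).round(3));print(cv2.minAreaRect(p[:,:2].astype(np.float32)*1000))
E
```

```text
tool delta [ 0.     -0.0193  0.0896] turn 0.31 | pos [ 0.518  -0.2157  0.1756] yaw 178.61 q [ -2.6  13.7 -19.6  -0.  -57.  -88.7] F [ 1.5 -0.3  0.6] open 0.0005 t 15.93
453 [[ 0.09  -0.072  0.072]
 [ 0.108  0.012  0.093]
 [ 0.124  0.081  0.116]]
((106.5769271850586, 4.1266021728515625), (34.186790466308594, 157.3242950439453), 0.6617239713668823)
```

The cassette stands upright and aligned at counter x = 107 mm. Next I regrip the bar and shut the door.

Call:
{"method": "drive_effector", "body": {"deltas": [[[0,0.06,0],0,0.05],[[0,0.12,0],0,0.05],[[0,0.18,0],0,0.05],[[0,0.24,0],0,0.05],[[0,0.3,0],0,0.05],[[0,0.33,0],0,0.05],[[0,0.33,0.03],0,0.05],[[0,0.33,0.06],0,0.05]]}}

```text
clock: 16.98
tool_pos: [0.5274, 0.1142, 0.1166]
orientation: [180.0, 0.0, 178.7]
force: [1.1, 0.0, 0.4]
opening: 0.0497
gripper_force: 0.0
```

```bash
python3 - <<'E'
from h import *
delta(H-CX*.2795+[0,0,.005],178.3)
E
```

```text
tool delta [0.0002 0.0001 0.0516] turn 0.38 | pos [0.5274 0.1142 0.1166] yaw 178.68 q [  33.    15.3  -26.5   -0.   -48.1 -124.4] F [1.1 0.  0.4] open 0.0497 t 16.98
```

Call:
{"method": "drive_effector", "body": {"deltas": [[[0,0,0.03],0.4,0.05],[[0,0,0.051],0.4,0.05],[[0,0,0.051],0.4,0.05],[[0,0,0.051],0.4,0.005],[[0,0,0.051],0.4,0.005],[[0,0,0.051],0.4,0.005],[[0,0,0.051],0.4,0.005],[[0,0,0.051],0.4,0.005]]}}

```text
clock: 17.98
tool_pos: [0.5283, 0.1144, 0.0666]
orientation: [179.9, 0.1, 178.2]
force: [-3.2, 7.2, 1.4]
opening: 0.0152
gripper_force: 30.0
```

Call:
{"method": "drive_effector", "body": {"deltas": [[[0,0,0],0,0.005],[[0,-0.003,-0.039],0,0.005],[[0,-0.011,-0.078],0,0.005],[[0,-0.024,-0.114],0,0.005],[[0,-0.043,-0.149],0,0.005],[[0,-0.066,-0.181],0,0.005],[[0,-0.066,-0.181],0,0.005]]}}

```text
clock: 18.85
tool_pos: [0.5262, 0.0483, 0.2507]
orientation: [179.7, 0.3, 178.2]
force: [-8.8, 13.1, 11.5]
opening: 0.0152
gripper_force: 30.0
```

```bash
python3 - <<'E'
from h import *
o=ctrl.get_obs(); g=o["tool_pos"]-[0,0,.006]; r=g-H; print(r@CX,r[2],r@CY,np.hypot(r@CX,r[2]),np.arctan2(r@CX,r[2]))
E
```

```text
-0.2134065485423934 0.1846888425262187 0.0008898856242623871 0.2822274322500407 -0.8574111717351305
```

Call:
{"method": "drive_effector", "body": {"deltas": [[[0,-0.027,-0.028],0,0.005],[[0,-0.058,-0.052],0,0.005],[[0,-0.092,-0.071],0,0.005],[[0,-0.129,-0.086],0,0.005],[[0,-0.167,-0.095],0,0.005],[[0,-0.206,-0.098],0,0.005],[[0,-0.245,-0.096],0,0.005],[[0,-0.245,-0.096],0,0.005]]}}

```text
clock: 19.85
tool_pos: [0.5185, -0.2009, 0.3451]
orientation: [-179.9, 0.2, 178.0]
force: [-0.6, -4.3, 7.4]
opening: 0.0151
gripper_force: 30.0
```

```bash
python3 - <<'E'
from h import *
o=ctrl.get_obs(); g=o["tool_pos"]-[0,0,.006]; r=g-H; print(r@CX,r[2],r@CY,np.hypot(r@CX,r[2]),np.arctan2(r@CX,r[2]))
E
```

```text
0.035923469082114225 0.2791163571293281 0.000542876929575831 0.28141861425293146 0.12800060492762627
```

Call:
{"method": "drive_effector", "body": {"deltas": [[[0,-0.038,0.007],0,0.005],[[0,-0.075,0.019],0,0.005],[[0,-0.111,0.036],0,0.005],[[0,-0.143,0.059],0,0.005],[[0,-0.164,0.077],0,0.005],[[0,-0.183,0.097],0,0.005],[[0,-0.186,0.101],0,0.005],[[0,-0.186,0.101],0,0.005]]}}

```text
clock: 20.85
tool_pos: [0.512, -0.3797, 0.2424]
orientation: [179.7, -0.1, 178.3]
force: [-3.5, 24.3, 15.0]
opening: 0.0151
gripper_force: 30.0
```

```bash
python3 - <<'E'
from h import *
o=ctrl.get_obs(); g=o["tool_pos"]-[0,0,.006]; r=g-H; print(r@CX,r[2],r@CY,np.hypot(r@CX,r[2]),np.arctan2(r@CX,r[2]))
E
```

```text
0.21476537844394647 0.17642104728545444 -0.0006565761899170263 0.27793624035643155 0.883106639848789
```

Contact force rose at the stop. Next I release, back off and check.

Call:
{"method": "drive_effector", "body": {"deltas": [[[0,0,0],0,0.005],[[0,0,0],0,0.05],[[0,0,0],0,0.05],[[0,0,0],0,0.06],[[0,0,-0.05],0,0.06],[[0,0,-0.11],0,0.06],[[-0.02,0.06,-0.12],0,0.06],[[-0.02,0.12,-0.12],0,0.06]]}}

```text
clock: 21.85
tool_pos: [0.537, -0.2642, 0.3625]
orientation: [-180.0, 0.1, 178.1]
force: [0.9, 0.1, 0.3]
opening: 0.0599
gripper_force: 0.0
```

Call:
{"method": "drive_effector", "body": {"deltas": [[[0,0.06,0],0,0.06],[[0,0.12,0],0,0.06],[[0,0.18,0],0,0.06],[[0,0.24,0],0,0.06],[[0,0.24,0],0,0.06]]}}

```text
clock: 22.48
tool_pos: [0.5438, -0.0214, 0.362]
orientation: [180.0, 0.0, 178.4]
force: [-0.2, -0.7, 0.5]
opening: 0.0597
gripper_force: 0.0
```

```bash
python3 - <<'E'
from h import *
s=shot("scene",7);t=shot("top",7)
cv2.imwrite("pics/both7.png",cv2.resize(np.hstack([s["frame"][60:320,60:360],t["frame"][60:320,212:512]]),(800,347))[:,:,::-1])
for n,S in(("scene",s),("top",t)):
    K=cloud(S); g=S["frame"].astype(int);q=K-H;cx=q@CX;cy=q@CY;z=K[:,:,2]
    m=(g.max(2)<75)&(z>.08)&(z<.19)&(cx>.02)&(cx<.16)&(abs(cy)<.12)
    p=np.c_[cx[m],z[m]-.06]; 
    if len(p)>50: k=np.polyfit(p[:,0],p[:,1],1); print(n,"panel lean",np.arctan2(1,k[0]),len(p))
    m=(cx>.18)&(cx<.25)&(abs(cy)<.06)&(z>.215)&(z<.3); print("bar",cx[m].mean(),z[m].max() if m.any() else 0,m.sum())
    for nm,(x0,x1,y0,y1) in dict(short=(.4,.5,.24,.38)).items():
        m=(K[:,:,0]>x0)&(K[:,:,0]<x1)&(K[:,:,1]>y0)&(K[:,:,1]<y1)&(z>.02)&(z<.09); 
        if m.any(): print(nm,cv2.minAreaRect(K[m][:,:2].astype(np.float32)*1000))
E
```

```text
scene panel lean 0.8628722619970852 2093
bar 0.21532473416048276 0.25136881257192967 177
short ((452.9490661621094, 305.03338623046875), (88.07000732421875, 35.68772888183594), 78.81096649169922)
top panel lean 0.8667118733910342 4763
bar 0.21174696955201044 0.25060137250428416 348
```

View pics/both7.png

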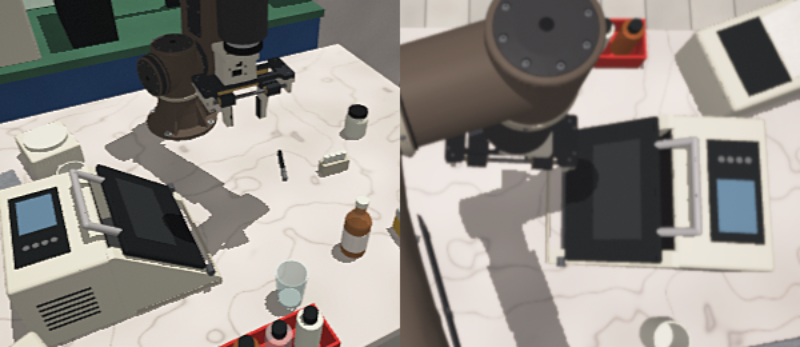

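The door looks shut: panel lean is 0.863–0.867 against 0.87, and the bar is at cx 0.214. One gentle press on the bar from above will make sure.

Call:
{"method": "drive_effector", "body": {"deltas": [[[0.02,-0.06,0],0,0],[[0.02,-0.12,0],0,0],[[0.02,-0.18,0],0,0],[[0.02,-0.24,0],0,0],[[0.02,-0.3,0],0,0],[[0.02,-0.357,0],0,0],[[0.02,-0.357,0.04],0,0],[[0.02,-0.357,0.08],0,0]]}}

```text
clock: 23.58
tool_pos: [0.5107, -0.3837, 0.2807]
orientation: [-180.0, -0.0, 177.9]
force: [0.2, 0.8, -0.3]
opening: 0.0002
gripper_force: 0.0
```

Call:
{"method": "drive_effector", "body": {"deltas": [[[0,0,0.004],0,0],[[0,0,0.007],0,0],[[0,0,0.010],0,0],[[0,0,0.010],0,0]]}}

```text
clock: 24.08
tool_pos: [0.5128, -0.3811, 0.2738]
orientation: [-179.9, 0.1, 178.2]
force: [-1.1, -1.4, 2.9]
opening: 0.0004
gripper_force: 1.6
```

Call:
{"method": "drive_effector", "body": {"deltas": [[[0,0,0.002],0,0],[[0,0,0.004],0,0],[[0,0,0.005],0,0],[[0,0,0.005],0,0]]}}

```text
clock: 24.58
tool_pos: [0.5129, -0.3813, 0.2733]
orientation: [-179.8, 0.3, 178.3]
force: [-7.0, 8.6, 27.1]
opening: 0.0008
gripper_force: 13.4
```

The press took 27 N without moving, and the tips stand at 0.248, the bar's top when shut. Next I withdraw and do a last check of the bystanders.

Call:
{"method": "drive_effector", "body": {"deltas": [[[0,0,-0.03],0,0.02],[[0,0,-0.09],0,0.02],[[0,0.05,-0.11],0,0.02],[[0,0.1,-0.11],0,0.02],[[0,0.15,-0.11],0,0.02],[[0,0.15,-0.11],0,0.02]]}}

```text
clock: 25.32
tool_pos: [0.5172, -0.2279, 0.3783]
orientation: [180.0, 0.1, 178.4]
force: [0.6, -0.4, -0.1]
opening: 0.0197
gripper_force: 0.0
```

```bash
python3 - <<'E'
from h import *
s=shot("scene",8);a=load("scene0")
d=(cv2.absdiff(s["frame"],a["frame"]).max(2)>40)
for nm,(u0,u1,v0,v1) in dict(short=(296,324,170,192),bottle=(312,342,205,255),beaker=(264,294,255,292),jar=(316,340,136,166),marker=(264,278,170,198)).items():
    print(nm,d[v0:v1,u0:u1].mean().round(3))
def edge(S): return cv2.cvtColor(S["frame"],cv2.COLOR_RGB2GRAY).astype(np.float32)
for nm,(u0,u1,v0,v1) in dict(short=(296,324,170,192),bottle=(312,342,205,255),beaker=(264,294,255,292),jar=(316,340,136,166),marker=(264,278,170,198)).items():
    r=cv2.matchTemplate(edge(s)[v0-5:v1+5,u0-5:u1+5],edge(a)[v0:v1,u0:u1],cv2.TM_CCOEFF_NORMED); _,mx,_,l=cv2.minMaxLoc(r); print(nm,mx,l[0]-5,l[1]-5)
o=load("scene7");K=cloud(s)
for tag,S in(("0",a),("8",s)):
    K=cloud(S); m=(K[:,:,0]>.4)&(K[:,:,0]<.5)&(K[:,:,1]>.24)&(K[:,:,1]<.38)&(K[:,:,2]>.035)&(K[:,:,2]<.09); print(tag,K[m].mean(0).round(4),m.sum())
E
```

```text
short 0.0
bottle 0.145
beaker 0.0
jar 0.0
marker 0.0
short 0.9998592734336853 0 0
bottle 0.820829451084137 0 0
beaker 0.9996869564056396 0 0
jar 0.9998649954795837 0 0
marker 0.9999029040336609 0 0
0 [0.4531 0.3027 0.0489] 179
8 [0.4532 0.3022 0.0488] 182
```

```bash
python3 -c "
from plant import ctrl
print(ctrl.close_job())"
```

```text
the job is handed in; nothing more can be done
None
```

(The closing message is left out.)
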